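Raise the sagged music desk to match its neighbour

TASK

One of the two music desks has sagged: fold its panel up about its hinge until it slopes the same as the panel of the other desk (to within about 3 degrees), then let go so that it stays there. Do not move the other desk's panel, do not knock the reading lamps, and leave the metronome, the stick tray and the mug where they are.

Things in the scene. Friction and masses are not known exactly. Their poses are not given: they have to be found in the camera images.
- low_desk: Sagged music desk (flatter panel; may be left or right): fixed dark steel foot plate 200 (x) by 300 (y) by 16 mm on a 6 mm mat. Origin on its underside, under the hinge line, 30 mm beyond the plate's middle. Its x points from the robot's side to the reader's side, y along the hinge, z up. Both desks have the same yaw
- low_panel (a joint): Sagged music desk (flatter panel; may be left or right): slope of the panel above horizontal, rad; grows as the free edge rises, stops at 0 and 1.6. Stiff hinge, stays where left; 3 to 6 N at the free edge turns it. Plain light-wood board 240 mm wide, 12 mm thick, free edge 200 mm from the hinge, rising from the hinge back towards the robot (desk -x), about 0.3 kg
- low_edge (a point): Sagged music desk (flatter panel; may be left or right): middle of the panel's free (upper) edge, at half thickness. Turns with the panel: x points down along the panel from edge to hinge, y along the hinge, z out of the face that looks up to the reader
- low_hinge (a point): Sagged music desk (flatter panel; may be left or right): middle of the hinge line, 40 mm above the desk's underside; axes as the desk's
- low_lamp: Sagged music desk (flatter panel; may be left or right): fixed reading lamp, origin and axes as the desk's. Black bar 50 (x) by 220 (y) by 14 mm over the panel, underside 398 mm up, reaching 35 to 85 mm to the robot's side of the hinge. No room for an upright gripper beneath it. Held by a 10 mm rod at y = +140 mm, upright at x = +55 mm, then level at 412 mm up to the bar
- high_desk: Other music desk (steeper panel, the pattern to match): fixed dark steel foot plate 200 (x) by 300 (y) by 16 mm on a 6 mm mat. Origin on its underside, under the hinge line, 30 mm beyond the plate's middle. Its x points from the robot's side to the reader's side, y along the hinge, z up. Both desks have the same yaw
- high_panel (a joint): Other music desk (steeper panel, the pattern to match): slope of the panel above horizontal, rad; grows as the free edge rises, stops at 0 and 1.6. Stiff hinge, stays where left; 3 to 6 N at the free edge turns it. Plain light-wood board 240 mm wide, 12 mm thick, free edge 200 mm from the hinge, rising from the hinge back towards the robot (desk -x), about 0.3 kg
- high_edge (a point): Other music desk (steeper panel, the pattern to match): middle of the panel's free (upper) edge, at half thickness. Turns with the panel: x points down along the panel from edge to hinge, y along the hinge, z out of the face that looks up to the reader
- high_hinge (a point): Other music desk (steeper panel, the pattern to match): middle of the hinge line, 40 mm above the desk's underside; axes as the desk's
- high_lamp: Other music desk (steeper panel, the pattern to match): fixed reading lamp, origin and axes as the desk's. Black bar 50 (x) by 220 (y) by 14 mm over the panel, underside 398 mm up, reaching 35 to 85 mm to the robot's side of the hinge. No room for an upright gripper beneath it. Held by a 10 mm rod at y = +140 mm, upright at x = +55 mm, then level at 412 mm up to the bar
- metronome: bystander: wooden metronome, round tapering body 84 mm across and 160 mm tall, loose; origin at the centre of its underside
- stick_tray: bystander: grey tray 70 by 340 by 24 mm, long side along its y, with two drumsticks in it, loose; origin at the centre of its underside
- mug: bystander: white mug 80 mm across, 90 mm tall, loose; origin at the centre of its underside

How it is judged:
By the outcome, as a careful person would: the job done as asked, in the order asked, and still so for the second after the job is handed in, with the robot touching nothing.
It also fails if it takes over 32 s, if anything falls off the work surface, if the arm or the gripper's body presses on something with over 40 N, if the wrist force passes 120 N, or if a joint passes its speed limit or range.

ROBOT

A 6-joint arm with a two-finger parallel gripper is mounted at the origin on the work surface. World frame = base frame: x ahead of the robot, y to its left, z up, the work surface at z = 0. Lengths are in m, angles in rad, forces in N, time in s.
With the tool pointing down it reaches from about 0.325 to 0.925 m from the base axis. Payload 3.1 kg.
Tool frame: the origin (TCP) lies between the finger pads; the fingertips stand robot.finger_overhang ahead of it and the grasp point (between the pads) lies 5 mm behind it (robot.finger_overhang is the distance from the TCP to the fingertips, in m); z points along the fingers, y is the line along which they close (so a half turn about z gives the same grasp; the last joint's range is limited). The gripper opens to 85 mm and grips with 20 to 120 N. Pads are 22 mm wide; open, the fingers measure 114 mm over their backs; the gripper's body (76 mm by 85 mm) begins 54 mm behind the grasp point. The pads swing forward as they close: fully open they stand 13 mm farther back than shut.
Start: joints at [-1.436, 0.217, 1.613, -0, 1.311, -0.112], TCP at [0.153, -0.606, 0.245] pointing down, gripper open.
Joint ranges: [-2.75, 2.75], [-0.78, 2.1], [0.31, 2.55], [-1.13, 4.27], [0.13, 2.63], [-2.58, 2.58]. Speed limits (rad/s): [2.79, 2.79, 3.14, 3.14, 3.14, 3.14].

INTERFACE

Orientations are given as a unit quaternion [x, y, z, w].
In Python, from workcell import robot, vision gives the robot as it stands.
- The arm moves only by the tool send_rows, never from a script. Its arguments are lists of equal length, an entry for each row: "hand": the opening, from -1 (shut) to 1 (fully open); "offset": the shift along the tool's x, y, z in mm, a list of three; "rot": the turn, a rotation vector about the tool's x, y, z in units of 8 degrees (1.0 is 8 degrees), a list of three. In form: {"hand": [hand, ...], "offset": [[x, y, z], ...], "rot": [[wx, wy, wz], ...]}. A call has 1 to 5 rows; each row is the pose to reach, as a shift and turn from the pose commanded when the call began, along the tool's axes at that moment; what a row does not reach only later rows make up. A row lasts 1/10 s, in which the tool goes at most 50 mm and 8.59 degrees, less where a joint would pass 70% of its speed; a pose out of reach is approached as far as the arm can. A call with a gripper value outside its range is refused whole. The fingers move at their own pace and stop on an object; "squeeze" is the grip in N (left out, the last holds). Time passes only in rows, so rows that repeat a pose let the fingers close. It gives the time, the measured TCP pose, the force, the opening and the grip force at its end, in the units of the state.
- robot.read_state(): the state, without advancing time (a new reading comes with each control period).
- vision.read_camera(name): name is "scene" or "side" or "wrist"; returns a dict with "pixels" (384x512x3 uint8, red, green, blue), "range_z" (384x512 float32, m along the optical axis (not along the pixel's ray), 0 where there is no reading), "vertical_fov" (degrees; the focal length in pixels is half the picture's height over the tangent of half this angle, whatever the lens; pixels are square), "cx", "cy" (the principal point, pixels), "extrinsics" (4x4, takes a point from world to camera coordinates). Camera axes: x right, y down, z forward; pixel columns grow to the right and rows downward; lengths in m; the calibration is good to about 2 mm. A picture is of the moment at which its call begins.
- robot.sign_off(): hands the job in; it is judged then, once.
The state is a dict: "time_s": time; "joints": joint angles; "qd": joint speeds; "joint_efforts": joint torques, N m; "tool_pos": TCP position; "tool_rot": TCP orientation; "force": force on the tool from outside, world axes, zero at the start; "ft_torque": the same for the moment, N m; "gripper_width": finger opening in m; "gripper_force": force on a finger pad.
Only numpy, scipy, OpenCV 4.12 (cv2) and the standard library are available. Lean on these libraries where they do the work, as an engineer would, in place of code of your own. Each camera call takes 0.05 s, during which the arm holds its last target. There are 200 camera calls.

## Working session

There is one attempt and no reset: what is moved stays moved. The work goes in short steps, Python scripts to look and compute and a tool call to move; the robot and the scene stay as the last step left them, time stands still between calls to the robot, and variables do not carry over. Pictures are saved under pics/ and viewed, at most 10 in all, crops included, and the job is handed in when it is done.

Besides the shell and the picture viewer there is one more tool, called after ">>>" by a JSON object that holds its "api" and its "payload", one argument or row to a line. send_rows: Moves the arm, as the interface text tells. Its arguments: {"type":"object","properties":{"hand":{"type":"array"},"offset":{"type":"array"},"rot":{"type":"array"},"squeeze":{"type":"number"}},"required":["hand","offset","rot"]}

```bash
ls; mkdir -p pics
cat > h.py <<'E'
import numpy as np, cv2
from workcell import robot, vision
def cam(n):
    c=vision.read_camera(n); H=c["pixels"].shape[0]
    f=H/2/np.tan(np.radians(c["vertical_fov"])/2)
    v,u=np.mgrid[:H,:c["pixels"].shape[1]]
    z=c["range_z"]; P=np.stack([(u-c["cx"])/f*z,(v-c["cy"])/f*z,z],-1)
    E=np.array(c["extrinsics"]); W=(P-E[:3,3])@E[:3,:3]
    W[z==0]=np.nan
    return c["pixels"],W,f,E
E
python3 - <<'E'
from h import *
s=robot.read_state();print(s["tool_pos"],s["tool_rot"],s["time_s"],robot.finger_overhang)
ims=[]
for n in ["scene","side"]:
    p,W,f,E=cam(n); np.savez(f"{n}.npz",p=p,W=W); ims.append(p)
    print(n,f,-E[:3,:3].T@E[:3,3],np.isfinite(W[...,0]).mean())
    cv2.imwrite(f"pics/{n}0.png",p[...,::-1])
E
```

```text
pics
[ 0.15260196 -0.60525591  0.24394717] [ 9.92395340e-01  1.23085231e-01 -1.91428848e-05 -1.23113872e-03] 0.0 0.014
scene 416.87283805816764 [ 0.93250879 -0.67449033  1.14640366] 0.9958089192708334
side 425.1632723835898 [ 0.02414629 -1.32967831  0.96100351] 0.995635986328125
```

View pics/scene0.png

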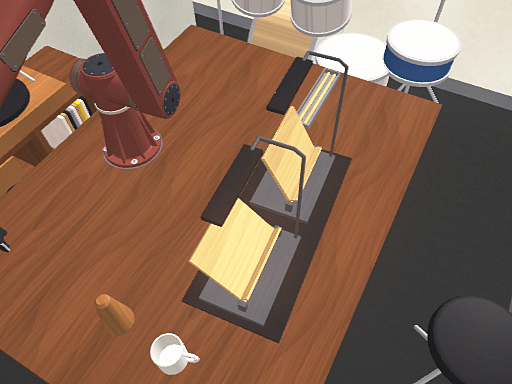

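View pics/side0.png

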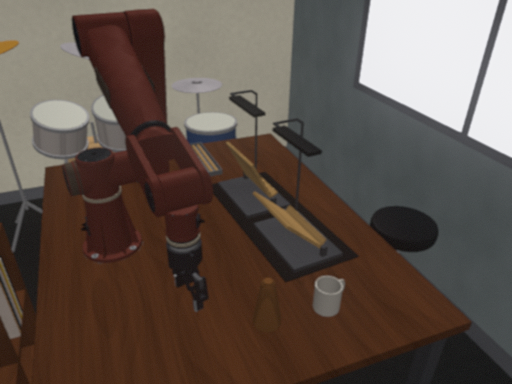

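The near (right-hand) desk, with its panel at about (235,250) in the scene view, is the flatter one. The far desk's panel at (292,155) is steeper. The lamp bars are at (232,187) and (290,85), the metronome at (115,315) and the mug at (170,353).

```bash
cat >> h.py <<'E'
def panels(p,W,zmin=0.04):
    hsv=cv2.cvtColor(np.ascontiguousarray(p),cv2.COLOR_RGB2HSV)
    m=cv2.inRange(hsv,(12,60,150),(30,190,255))
    ok=np.isfinite(W[...,0])&(W[...,0]>.2)&(W[...,0]<.9)&(abs(W[...,1])<.6)&(W[...,2]>zmin)
    m=((m>0)&ok).astype(np.uint8)
    m=cv2.morphologyEx(m,cv2.MORPH_OPEN,np.ones((3,3)))
    n,l,st,c=cv2.connectedComponentsWithStats(m); out=[]
    for i in range(1,n):
        if st[i,4]<250: continue
        P=W[l==i]; rng=np.random.default_rng(0); best=None
        for _ in range(300):
            a,b,d=P[rng.choice(len(P),3)]; nn=np.cross(b-a,d-a); L=np.linalg.norm(nn)
            if L<1e-5: continue
            k=abs((P-a)@nn/L)<.003
            if best is None or k.sum()>best.sum(): best=k
        Q=P[best]; cen=Q.mean(0); u,s,v=np.linalg.svd(Q-cen,full_matrices=False); nn=v[2]*np.sign(v[2,2])
        out.append((st[i],cen,nn,Q,s[2]/len(Q)**.5,l==i))
    return out
E
python3 - <<'E'
from h import *
np.set_printoptions(precision=4,suppress=True)
for n in ["scene","side"]:
    d=np.load(n+".npz"); print(n)
    for st,c,nn,Q,r,m in panels(d["p"],d["W"]):
        slope=np.degrees(np.arccos(nn[2])); yaw=np.degrees(np.arctan2(nn[1],nn[0]))
        y=np.radians(yaw); X=np.array([np.cos(y),np.sin(y),0]);Y=np.array([-np.sin(y),np.cos(y),0])
        up=-X*np.cos(np.radians(slope))+np.array([0,0,np.sin(np.radians(slope))])
        print(st,len(Q),"c",c,"n",nn,"slope",slope,"yaw",yaw,"rms",r,"z",Q[:,2].min(),Q[:,2].max(),"Y",np.percentile(Q@Y,[1,99]),"up",np.percentile((Q-c)@up,[1,99]),"X",X)
        i=Q[:,2]>Q[:,2].max()-.01; print("  top",Q[i].mean(0), "X range",np.percentile(Q@X,[1,99]))
d=np.load("scene.npz");p,W=d["p"],d["W"]
m=(p.max(-1)<60)&(W[...,2]>.36)&(W[...,2]<.45)&(W[...,0]>.3)
n,l,st,c=cv2.connectedComponentsWithStats(m.astype(np.uint8))
for i in range(1,n):
    if st[i,4]>100:
        P=W[l==i];print("bar",st[i],np.median(P,0),P.min(0),P.max(0), cv2.minAreaRect((P[:,:2]*1000).astype(np.float32)))
E
```

```text
scene
[ 273  106   49   79 1297] 937 c [0.5695 0.1876 0.1607] n [0.8766 0.0912 0.4725] slope 61.805090187624366 yaw 5.938316773370524 rms 0.001382898756797829 z 0.060099300535778506 0.22694382479675984 Y [0.0377 0.1846] up [-0.1115  0.0731] X [0.9946 0.1035 0.    ]
  top [0.5391 0.1618 0.2219] X range [0.5501 0.64  ]
[ 262  144   40   57 1442] 1202 c [0.5926 0.0643 0.1391] n [0.8798 0.0835 0.4679] slope 62.1010819847058 yaw 5.423915652529987 rms 0.001328606953179534 z 0.05848907795808246 0.22752230708073928 Y [-0.0484  0.0927] up [-0.0871  0.0957] X [0.9955 0.0945 0.    ]
  top [0.5512 0.0352 0.2217] X range [0.5508 0.6374]
[ 189  199   92  101 5014] 3920 c [ 0.5916 -0.241   0.1202] n [0.6721 0.0627 0.7378] slope 42.45830533634983 yaw 5.333136503777456 rms 0.0014629072747788297 z 0.058377954793955605 0.18651716400928697 Y [-0.3999 -0.1657] up [-0.0869  0.0929] X [0.9957 0.0929 0.    ]
  top [ 0.5304 -0.294   0.1808] X range [0.4981 0.6311]
[ 96 294  33  29 399] 241 c [ 0.4096 -0.5248  0.0971] n [0.8731 0.4612 0.1579] slope 80.91391369371952 yaw 27.844869029712896 rms 0.0014765735245394537 z 0.0404373371031273 0.16193513792582978 Y [-0.6718 -0.6386] up [-0.0559  0.0616] X [0.8842 0.4671 0.    ]
  top [ 0.4002 -0.5296  0.1552] X range [0.1047 0.1272]
side
bar [ 267   57   45   58 1072] [0.5732 0.1125 0.4183] [0.536  0.0141 0.4056] [0.6046 0.2361 0.4227] ((570.4143676757812, 126.21633911132812), (50.51837921142578, 222.89913940429688), 5.499192714691162)
```

```bash
cat > go.py <<'E'
import sys
from h import *
from scipy.spatial.transform import Rotation as R
np.set_printoptions(precision=3,suppress=True)
yaw=np.radians(5.4);X=np.array([np.cos(yaw),np.sin(yaw),0]);Y=np.array([-np.sin(yaw),np.cos(yaw),0]);Z=np.array([0,0,1.])
H=.6415*X-.283*Y+.046*Z
def goal(slope,depth,lat=0):
    s=np.radians(slope);z=np.cos(s)*X-np.sin(s)*Z
    return H-(.2-depth)*z+lat*Y, np.column_stack([Y,np.cross(z,Y),z])
def rel(p,M):
    s=robot.read_state();A=R.from_quat(s["tool_rot"])
    print("now",np.array(s["tool_pos"]),"j",np.array(s["joints"]),"F",np.array(s["force"]),"w",s["gripper_width"],s["gripper_force"],"t",s["time_s"])
    return A.inv().apply(p-np.array(s["tool_pos"]))*1000,(A.inv()*R.from_matrix(M)).as_rotvec()*180/np.pi/8
if __name__=="__main__":
    sl,d,lat=map(float,sys.argv[1:4]);p,M=goal(sl,d,lat);print("goal",p);print(*rel(p,M))
E
python3 go.py 42.5 -.12 0
python3 -c "
from h import *
for n in ['scene']:
  d=np.load(n+'.npz');ps=panels(d['p'],d['W']);Q=np.vstack([ps[0][3],ps[1][3]]);c=Q.mean(0);v=np.linalg.svd(Q-c,full_matrices=False)[2][2];v*=np.sign(v[2]);print('high',np.degrees(np.arccos(v[2])),np.degrees(np.arctan2(v[1],v[0])))"
```

```text
goal [ 0.43  -0.244  0.262]
now [ 0.153 -0.605  0.244] j [-1.436  0.218  1.615 -0.     1.311 -0.112] F [ 0.811 -0.272 -0.012] w 0.08546735732814553 0.0 t 0.1
[ 357.768 -283.015  -17.411] [-4.898  4.182 -9.535]
high 62.03509742514047 5.420489191262791
```

>>> {"api": "send_rows", "payload": {
  "hand": [1,1,1,1,1],
  "offset": [
    [20,-15,-35],
    [50,-40,-65],
    [85,-65,-85],
    [120,-95,-95],
    [155,-120,-100]
  ],
  "rot": [
    [-0.4,0.35,-0.8],
    [-0.8,0.7,-1.6],
    [-1.2,1.05,-2.4],
    [-1.6,1.4,-3.2],
    [-2.0,1.75,-4.0]
  ]
}}

```text
time_s: 0.6
tool_pos: [0.2747, -0.4506, 0.3469]
tool_rot: [0.902, 0.39, 0.137, 0.123]
force: [-0.1, -0.4, 1.0]
gripper_width: 0.0856
gripper_force: 0.0
```

```bash
python3 go.py 42.5 -.12 0
```

```text
goal [ 0.43  -0.244  0.262]
now [ 0.275 -0.451  0.347] j [-1.329 -0.225  1.901  0.325  1.275 -0.64 ] F [-0.111 -0.429  1.025] w 0.08563200618289628 0.0 t 0.6
[242.455 -61.108 108.392] [-2.855  2.409 -5.505]
```

>>> {"api": "send_rows", "payload": {
  "hand": [0.2,0.2,0.2,0.2,0.2],
  "offset": [
    [30,-8,5],
    [60,-16,15],
    [90,-24,25],
    [120,-32,38],
    [150,-40,50]
  ],
  "rot": [
    [-0.4,0.35,-0.75],
    [-0.8,0.7,-1.5],
    [-1.2,1.0,-2.3],
    [-1.5,1.3,-3.0],
    [-1.9,1.6,-3.7]
  ]
}}

```text
time_s: 1.1
tool_pos: [0.3636, -0.3193, 0.3078]
tool_rot: [0.729, 0.596, 0.249, 0.226]
force: [-0.4, -0.2, -1.0]
gripper_width: 0.0507
gripper_force: 0.0
```

```bash
python3 go.py 42.5 -.12 0
```

```text
goal [ 0.43  -0.244  0.262]
now [ 0.364 -0.319  0.308] j [-1.241 -0.408  2.194  0.695  1.165 -1.263] F [-0.397 -0.183 -0.983] w 0.05071661158405163 0.0 t 1.1
[81.057  7.777 75.045] [-0.969  0.793 -1.82 ]
```

>>> {"api": "send_rows", "payload": {
  "hand": [0.2,0.2,0.2,0.2,0.2],
  "offset": [
    [30,3,25],
    [55,5,50],
    [80,8,75],
    [80,8,75],
    [80,8,75]
  ],
  "rot": [
    [-0.35,0.3,-0.65],
    [-0.7,0.6,-1.3],
    [-0.97,0.8,-1.8],
    [-0.97,0.8,-1.8],
    [-0.97,0.8,-1.8]
  ]
}}

```text
time_s: 1.6
tool_pos: [0.4299, -0.2454, 0.2619]
tool_rot: [0.619, 0.675, 0.298, 0.269]
force: [0.9, -0.5, 0.1]
gripper_width: 0.0513
gripper_force: 0.0
```

```bash
python3 go.py 42.5 -.12 0
python3 - <<'E'
from h import *
p,W,f,E=cam("scene"); q,_,_,_=cam("wrist")
cv2.imwrite("pics/a1.png",np.hstack([cv2.resize(p,(400,300)),cv2.resize(q,(400,300))])[...,::-1])
E
```

```text
goal [ 0.43  -0.244  0.262]
now [ 0.43  -0.245  0.262] j [-1.091 -0.361  2.306  0.91   1.042 -1.599] F [ 0.902 -0.541  0.055] w 0.05130235346796299 0.0 t 1.6
[1.756 0.653 0.248] [-0.018 -0.006 -0.057]
```

View pics/a1.png

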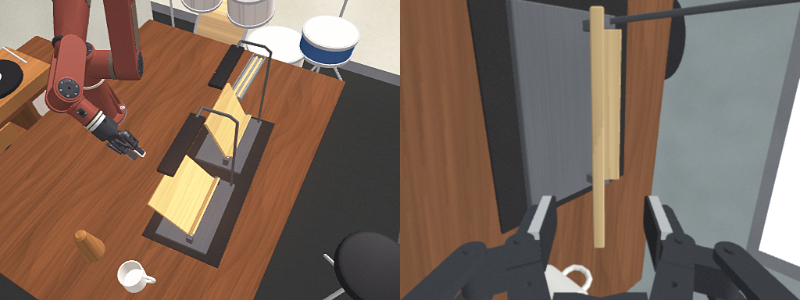

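The wrist view (right half) shows the panel edge-on, its edge near column 600 between the fingertips at 545 and 655. The scene view shows the gripper clear of the lamp bars. I'll move in now.

>>> {"api": "send_rows", "payload": {
  "hand": [0.2,0.2,0.2,0.2,0.2],
  "offset": [
    [0,0,35],
    [0,0,70],
    [0,0,100],
    [0,0,120],
    [0,0,130]
  ],
  "rot": [
    [0,0,0],
    [0,0,0],
    [0,0,0],
    [0,0,0],
    [0,0,0]
  ]
}}

```text
time_s: 2.2
tool_pos: [0.5262, -0.2381, 0.1746]
tool_rot: [0.619, 0.675, 0.298, 0.27]
force: [-0.3, 0.1, 1.2]
gripper_width: 0.0511
gripper_force: 0.0
```

```bash
python3 go.py 42.5 .012 0
python3 - <<'E'
from h import *
p,W,f,E=cam("side"); q,_,_,_=cam("wrist")
cv2.imwrite("pics/a2.png",np.hstack([cv2.resize(p[120:312,150:406],(400,300)),cv2.resize(q,(400,300))])[...,::-1])
E
```

```text
goal [ 0.527 -0.234  0.173]
now [ 0.526 -0.238  0.175] j [-0.862 -0.034  2.233  1.111  0.735 -1.739] F [-0.286  0.088  1.246] w 0.05112615431052594 0.0 t 2.2
[ 3.601 -0.27   2.13 ] [-0.01   0.008 -0.051]
```

View pics/a2.png

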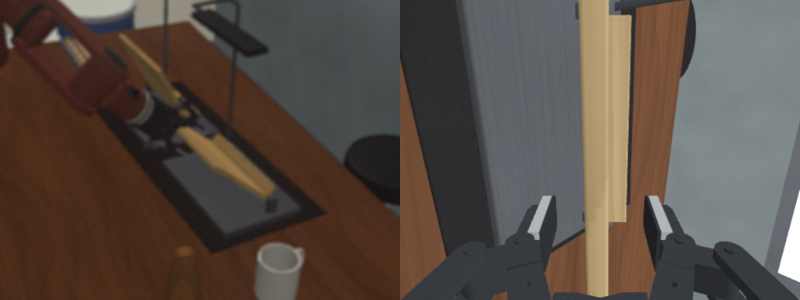

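The panel edge (column 597) lies centred between the pads at 545 and 655, and the side view shows the gripper straddling the edge. Close gently.

>>> {"api": "send_rows", "payload": {
  "hand": [-0.5,-0.8,-0.8,-0.8,-0.8],
  "offset": [
    [0,0,0],
    [0,0,0],
    [0,0,0],
    [0,0,0],
    [0,0,0]
  ],
  "rot": [
    [0,0,0],
    [0,0,0],
    [0,0,0],
    [0,0,0],
    [0,0,0]
  ],
  "squeeze": 40
}}

```text
time_s: 2.8
tool_pos: [0.5247, -0.2382, 0.1756]
tool_rot: [0.618, 0.675, 0.297, 0.271]
force: [-6.6, -0.0, 3.5]
gripper_width: 0.011
gripper_force: 40.2
```

```bash
for s in 45.7 49 52.3 55.6 58.8 62; do echo $s; python3 go.py $s .0105 -.0036|tail -1; done; python3 go.py 42.5 .0105 -.0036
```

```text
45.7
[-0.002 10.652  2.645] [ 0.388  0.021 -0.035]
49
[ 0.053 21.528  3.549] [ 0.8    0.02  -0.036]
52.3
[ 0.11  32.333  5.077] [ 1.213  0.019 -0.036]
55.6
[ 0.168 43.032  7.225] [ 1.625  0.018 -0.037]
58.8
[ 0.225 53.272  9.893] [ 2.025  0.017 -0.037]
62
[ 0.283 63.348 13.128] [ 2.425  0.016 -0.038]
goal [ 0.527 -0.238  0.174]
now [ 0.525 -0.238  0.176] j [-0.864 -0.039  2.236  1.108  0.736 -1.739] F [-6.594 -0.018  3.488] w 0.011005559967323376 40.172043442726135 t 2.8
[-0.054  0.074  2.367] [-0.012  0.022 -0.034]
```

>>> {"api": "send_rows", "payload": {
  "hand": [-0.8,-0.8,-0.8,-0.8,-0.8],
  "offset": [
    [0,5.3,0],
    [0,10.6,0.3],
    [0,16,0.7],
    [0,21.5,1.2],
    [0,21.5,1.2]
  ],
  "rot": [
    [0.2,0,0],
    [0.4,0,0],
    [0.6,0,0],
    [0.8,0,0],
    [0.8,0,0]
  ]
}}

```text
time_s: 3.3
tool_pos: [0.5405, -0.2367, 0.1908]
tool_rot: [0.632, 0.691, 0.259, 0.236]
force: [-7.1, -1.5, 3.5]
gripper_width: 0.0113
gripper_force: 43.9
```

```bash
python3 go.py 62 .008 -.0036;python3 go.py 49 .008 -.0036|tail -1
```

```text
goal [ 0.576 -0.233  0.216]
now [ 0.541 -0.237  0.191] j [-0.789 -0.044  2.153  0.861  0.73  -1.454] F [-7.067 -1.459  3.533] w 0.011303257075052085 43.86000216007233 t 3.3
[ 0.09  42.986  4.659] [ 1.624  0.011 -0.027]
[-0.072 -0.205 -0.253] [-0.001  0.014 -0.025]
```

Tracking well, with the force low. Continue to 62 degrees.

>>> {"api": "send_rows", "payload": {
  "hand": [-0.8,-0.8,-0.8,-0.8,-0.8],
  "offset": [
    [0,11,0.5],
    [0,22,1.7],
    [0,33,3.2],
    [0,43,4.9],
    [0,43,4.9]
  ],
  "rot": [
    [0.4,0,0],
    [0.8,0,0],
    [1.2,0,0],
    [1.62,0,0],
    [1.62,0,0]
  ]
}}

```text
time_s: 3.8
tool_pos: [0.5767, -0.2333, 0.2154]
tool_rot: [0.654, 0.717, 0.18, 0.162]
force: [-2.9, -1.3, 3.4]
gripper_width: 0.0113
gripper_force: 46.1
```

```bash
python3 go.py 62 .008 -.0036
cat > meas.py <<'E'
from h import *
p,W,f,E=cam("scene"); cv2.imwrite("pics/m.png",p[...,::-1])
for st,c,nn,Q,r,m in panels(p,W):
    print(st,c.round(3),np.degrees(np.arccos(nn[2])).round(2),np.degrees(np.arctan2(nn[1],nn[0])).round(2),len(Q),"r",r.round(4))
E
python3 meas.py
```

```text
goal [ 0.576 -0.233  0.216]
now [ 0.577 -0.233  0.215] j [-0.649  0.027  1.951  0.441  0.841 -0.983] F [-2.901 -1.31   3.376] w 0.011326865402632811 46.06001794338226 t 3.8
[-0.085 -0.687 -0.548] [ 0.004 -0.006 -0.023]
[ 274  106   48   79 1285] [0.569 0.187 0.161] 61.98 5.58 938 r 0.0013
[ 262  144   40   57 1455] [0.592 0.065 0.14 ] 61.91 5.53 1200 r 0.0014
[ 206  189   78  113 4562] [ 0.619 -0.234  0.147] 62.59 5.3 3616 r 0.0013
[ 96 294  33  30 427] [ 0.411 -0.526  0.097] 81.08 25.26 255 r 0.0015
```

The slope now reads 62.6° against 62.0° for the pattern panel. Open and back straight out.

>>> {"api": "send_rows", "payload": {
  "hand": [-0.3,0,0,0,0],
  "offset": [
    [0,0,0],
    [0,0,0],
    [0,0,0],
    [0,0,0],
    [0,0,0]
  ],
  "rot": [
    [0,0,0],
    [0,0,0],
    [0,0,0],
    [0,0,0],
    [0,0,0]
  ]
}}

```text
time_s: 4.35
tool_pos: [0.5762, -0.2328, 0.2143]
tool_rot: [0.655, 0.715, 0.181, 0.162]
force: [0.0, -0.3, -0.7]
gripper_width: 0.0425
gripper_force: 0.0
```

>>> {"api": "send_rows", "payload": {
  "hand": [0,0,0,0,0],
  "offset": [
    [0,0,-15],
    [0,0,-35],
    [0,0,-60],
    [0,-15,-75],
    [0,-30,-90]
  ],
  "rot": [
    [0,0,0],
    [0,0,0],
    [0,0,0],
    [0,0,0],
    [0,0,0]
  ]
}}

```text
time_s: 4.85
tool_pos: [0.5075, -0.2397, 0.2822]
tool_rot: [0.655, 0.716, 0.18, 0.163]
force: [-0.2, -0.2, 0.2]
gripper_width: 0.0426
gripper_force: 0.0
```

>>> {"api": "send_rows", "payload": {
  "hand": [0,0,0,0,0],
  "offset": [
    [0,-15,-10],
    [0,-30,-15],
    [0,-40,-20],
    [0,-40,-20],
    [0,-40,-20]
  ],
  "rot": [
    [0,0,0],
    [0,0,0],
    [0,0,0],
    [0,0,0],
    [0,0,0]
  ]
}}

```text
time_s: 5.35
tool_pos: [0.4632, -0.2434, 0.2786]
tool_rot: [0.655, 0.715, 0.181, 0.162]
force: [0.4, -0.3, 0.3]
gripper_width: 0.0425
gripper_force: 0.0
```

```bash
python3 go.py 62 -.1 0; python3 meas.py
```

```text
goal [ 0.525 -0.235  0.311]
now [ 0.463 -0.243  0.279] j [-0.834 -0.255  2.079  0.449  1.055 -1.094] F [ 0.361 -0.35   0.282] w 0.04252584971138142 0.0 t 5.35
[ 3.45  70.205  0.891] [ 0.011 -0.01  -0.053]
[ 273  106   49   77 1296] [0.569 0.187 0.162] 62.13 5.49 928 r 0.0013
[ 262  144   40   57 1453] [0.593 0.065 0.139] 62.08 5.21 1201 r 0.0013
[ 206  189   78  113 4699] [ 0.618 -0.233  0.148] 62.53 5.48 3756 r 0.0012
[ 96 294  33  30 430] [ 0.41  -0.525  0.098] 80.18 27.61 256 r 0.0015
```

View pics/m.png

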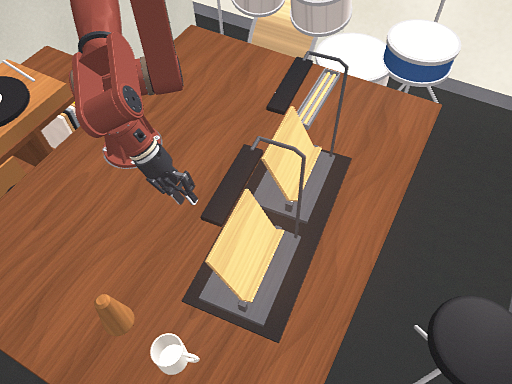

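The low panel (245,245) now slopes like the other one (292,155). The gripper at (185,190) is touching nothing, and the metronome, mug, tray and lamps haven't moved.

```bash
python3 -c "from workcell import robot;print(robot.sign_off())"
```

```text
the job is handed in; nothing more can be done
None
```

The sagged panel (the right-hand desk) now slopes 62.5° against 62.1° for the other desk; it held after release, nothing else moved in the final picture, and the job was handed in after about 5.4 s of robot time.

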